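Draw a deep bottle tray forward with the pull hook

TASK

Take the pull hook from its rest, drop its blade behind the front lip of the black tray of bottles that stands back under the wire deck, and draw the tray forward with the hook alone until it is square and snug against the rack's front stop rod. Keep a light, steady pull on it there for a moment so that it seats, but do not bang or strain it against the rod and do not upset the bottles. Then unhook and lay the hook back in its rest, leaving the tray standing square at the front and everything else where it was.

Things in the scene. Friction and masses are not known exactly. Their poses are not given: they have to be found in the camera images.
- hook: pull hook. Handle: wooden bar 110 long (its x), 22 wide (y), 24 high (z), origin at its middle; flat sides to grip. From its front end a steel rod of 8 diameter runs along +x on the handle's axis, ending at x = +200 in a flat steel blade 30 wide (y), 4 thick (x), reaching down (-z) to 30 below the axis. In the rest z points up. 160 g, centre of mass about 50 ahead of the origin.
- hook_tip (a point): middle of the hook blade's lower edge, at (200, 0, -30) in the hook's frame
- rest: dark steel hook rest, fixed to the bench; origin on the bench under the middle of the hook's handle, x along the hook from handle to blade. Base plate 180 x 70 x 8. One open-topped notch carries the handle's rear end (x -49 to -41), another the rod (x 81 to 89); they are 27 and 13 wide at the bottom and flare up to z = 75; between them the handle is free.
- rest_seat (a point): where the hook's origin lies when the hook lies in the rest: 60 above the bench, over the rest's origin; axes as the rest's
- rack: bench-top rack, fixed: white board 430 wide (y) and 310 deep (x), its top 22 above the bench; origin on the bench under the middle of the board's front edge, x pointing to the back. Wire deck with its underside 203 above the bench, from x = 46 to the back, on posts at the corners. Two trays stand side by side on the board, about 100 to the left (+y) and right of the middle, in either order.
- rail: the rack's front stop: dark slotted end brackets fixed to the board and, over the whole front, a steel rod of 10 diameter along y, axis 40 above the bench. Origin (rack x = 8, y = 0, z = 40) and axes are the brackets'; the rod is clamped by thumb nuts 0 to 13 behind (+x of) the origin, as last set; that setting is not measured. Rigid; seat a tray on it with about 5 N; over 14 N would shift it.
- stop_line (a point): point 5 behind the front stop's origin, axes as the rack's: a tray bearing on the rod has its front wall's outer face 0 to 13 behind this point, by the rod's setting
- tray: open black plastic tray, three amber bottles in a row across it; 140 deep (x), 150 wide (y), 55 high; walls and floor 4 thick, outside lip 6 wide, 6 thick. Origin: underside, middle of the front wall's outer face; x to the back of the rack. Behind the front wall 50 are free before the bottles. With the bottles 0.6 to 0.9 kg; friction on the board 0.5 to 0.7 of the weight (varies).
- tray_lip (a point): middle of the top edge of the black tray's front wall, on the outer face, 55 above the tray's underside
- tray_left (a point): point on the outer face of the front wall, left (+y, 66.5 from the middle), 18 above the tray's underside: level with the rod
- tray_right (a point): the same on the right (-y)
- bottle0: amber bottle with a blue cap in the tray, 42 diameter, 90 high, 100 g; origin under its middle; the left one (+y)
- bottle1: as bottle0, the middle one
- bottle2: as bottle0, the right one
- tip_tray: bystander: lower grey tray, 30 high, 140 x 150, filled by a white tip box whose top is 68 above the tray's underside, beside the black tray; origin as for the black tray
- beaker: bystander: glass beaker, 70 diameter, 85 high, on the bench; origin under its middle
- stock_bottle: bystander: clear bottle with a blue cap, 70 diameter, 138 high, on the bench; origin under its middle

How it is judged:
By the outcome, as a careful person would: the job done as asked, in the order asked, and still so for the second after the job is handed in, with the robot touching nothing.
It also fails if it takes over 72 s, if anything falls off the work surface, if the arm or the gripper's body presses on something with over 40 N, if the wrist force passes 120 N, or if a joint passes its speed limit or range.

ROBOT

A 6-joint arm with a two-finger parallel gripper is mounted at the origin on the work surface. World frame = base frame: x ahead of the robot, y to its left, z up, the work surface at z = 0. Lengths are in m, angles in rad, forces in N, time in s.
With the tool pointing down it reaches from about 0.275 to 0.825 m from the base axis. Payload 5.2 kg.
Tool frame: the origin (TCP) lies on the centre line of the jaws, within the pads' length; the fingertips stand 11 mm ahead of it and the grasp point (between the pads) lies 8 mm behind it (ctrl.tips_ahead is the distance from the TCP to the fingertips, in m); z points along the fingers, y is the line along which they close (so a half turn about z gives the same grasp; the last joint's range is limited). The gripper opens to 93 mm and grips with 3 to 60 N. Pads are 15 mm wide; open, the fingers measure 128 mm over their backs; the gripper's body (75 mm by 188 mm) begins 65 mm behind the grasp point.
Start: joints at [-1.491, 0.259, 1.535, -0, 1.348, -0.203], TCP at [0.153, -0.528, 0.193] pointing down, gripper open.
Joint ranges: [-3.14, 3.14], [-0.91, 2.08], [0.19, 2.58], [-1.22, 4.36], [0.22, 2.71], [-3.12, 3.12]. Speed limits (rad/s): [2.57, 2.57, 3.14, 3.14, 3.14, 3.14].

INTERFACE

Orientations are given as [roll, pitch, yaw] about the fixed x, y, z axes, in that order (R = Rz(yaw) Ry(pitch) Rx(roll)).
In Python, from rig import ctrl gives the robot as it stands. The module is installed in compiled form; this text tells all that it offers.
- The arm moves only by the tool arm_command, never from a script. Its argument "increments" is a list of rows, each a list of 4 numbers: the shift along the tool's x, y, z in mm, then the turn about the tool's z in degrees. In form: [[dx, dy, dz, yaw], ...]. A call has exactly 5 rows; each row shifts and turns the commanded pose from where the row before left it, along the tool's axes as they then stand; what a row does not reach is not made up. A row lasts 1/8 s, in which the tool goes at most 62.5 mm and 10.7 degrees, less where a joint would pass 70% of its speed; a pose out of reach is approached as far as the arm can. A call is refused whole if a number of a shift passes 62.5 or a number of a turn 10.7, either way. A call with a gripper value outside its range is refused whole. "claw" is the finger opening in mm, from 0 to 93, set as the call begins (left out, the last holds). The fingers move at their own pace and stop on an object; "newtons" is the grip in N (left out, the last holds). Time passes only in rows, so rows that do not move let the fingers close, or fill a call up. It gives the time, the measured TCP pose, the force, the opening and the grip force at its end, in the units of the state.
- ctrl.read_state(): the state, without advancing time (a new reading comes with each control period).
- ctrl.read_camera(name): name is "scene" or "top"; returns a dict with "pixels" (480x640x3 uint8, blue, green, red), "mtx" (3x3 intrinsics, pixels), "rvec" (rotation vector, rad) and "tvec" (3), from world to camera coordinates, as OpenCV has them. Camera axes: x right, y down, z forward; pixel columns grow to the right and rows downward; lengths in m; the calibration is good to about 2 mm. A picture is of the moment at which its call begins. There is no depth.
- ctrl.job_done(): hands the job in; it is judged then, once.
The state is a dict: "time": time; "q": joint angles; "joint_vel": joint speeds; "effort": joint torques, N m; "tool_pos": TCP position; "eef_rot": TCP orientation; "contact_force": force on the tool from outside, world axes, zero at the start; "moment": the same for the moment, N m; "width": finger opening in m; "grasp_force": force on a finger pad.
Only numpy, scipy, OpenCV 4.12 (cv2) and the standard library are available. Lean on these libraries where they do the work, as an engineer would, in place of code of your own. Each camera call takes 0.05 s, during which the arm holds its last target. There are 200 camera calls.

## Working session

There is one attempt and no reset: what is moved stays moved. The work goes in short steps, Python scripts to look and compute and a tool call to move; the robot and the scene stay as the last step left them, time stands still between calls to the robot, and variables do not carry over. Pictures are saved under pics/ and viewed, at most 10 in all, crops included, and the job is handed in when it is done.

Besides the shell and the picture viewer there is one more tool, called after "Call:" as name(argument=value, ...), one argument or row to a line, values as JSON. arm_command: Moves the arm, as the interface text tells. Its arguments: {"type":"object","properties":{"increments":{"type":"array","items":{"type":"array","items":{"type":"number"}}},"claw":{"type":"number"},"newtons":{"type":"number"}},"required":["increments"]}

```bash
mkdir -p pics; cat > h.py <<'E'
import numpy as np, cv2
from rig import ctrl
def cam(n,fn=None):
    c=ctrl.read_camera(n)
    if fn: cv2.imwrite('pics/'+fn,c['pixels'])
    return c
def ray(c,u,v,z):
    K=np.array(c['mtx'],float);R=cv2.Rodrigues(np.array(c['rvec'],float))[0];t=np.array(c['tvec'],float).ravel()
    o=-R.T@t; d=R.T@np.linalg.inv(K)@[u,v,1.]
    return o+d*(z-o[2])/d[2]
def proj(c,P):
    return cv2.projectPoints(np.array(P,float).reshape(-1,3),np.array(c['rvec'],float),np.array(c['tvec'],float),np.array(c['mtx'],float),None)[0].reshape(-1,2)
def campos(c):
    R=cv2.Rodrigues(np.array(c['rvec'],float))[0]; return -R.T@np.array(c['tvec'],float).ravel()
E
python3 - <<'E'
from h import *
for n in('scene','top'):
    c=cam(n,n+'0.png'); print(n,campos(c))
print(ctrl.read_state())
E
```

```text
scene [1.37323781 0.22471678 0.91129089]
top [0.54144026 0.0296349  1.3034094 ]
{'time': 0.1, 'q': array([-1.49077500e+00,  2.59262337e-01,  1.53591391e+00, -3.37720450e-05,
        1.34802685e+00, -2.02800081e-01]), 'joint_vel': array([-0.00258949, -0.00108855, -0.00363185,  0.00017563,  0.0013216 ,
        0.00067172]), 'effort': array([ 1.78502036e-03, -4.38211441e+01, -2.84641564e+01,  7.19113299e-02,
        3.62805894e-02, -5.14069973e-05]), 'tool_pos': array([ 0.15345401, -0.52762111,  0.19192905]), 'eef_rot': array([-3.14000858e+00, -2.92113744e-04,  2.82828669e-01]), 'contact_force': array([-0.51982661, -0.03364271,  0.19523208]), 'moment': array([-0.03432691, -0.01761921, -0.01555385]), 'grasp_force': 0.0, 'width': 0.09229856233906684}
```

View pics/scene0.png

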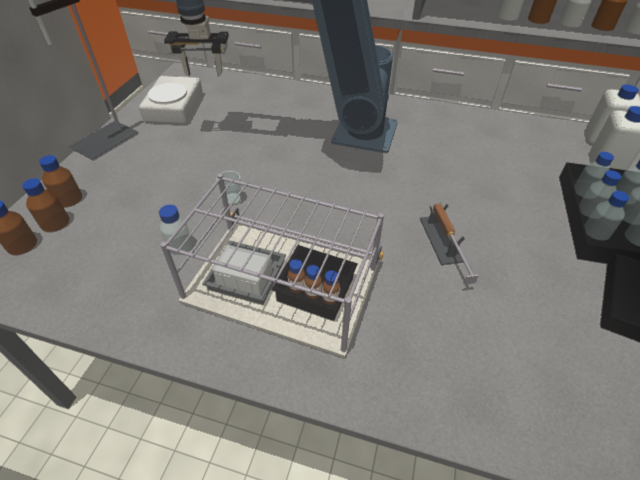

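View pics/top0.png

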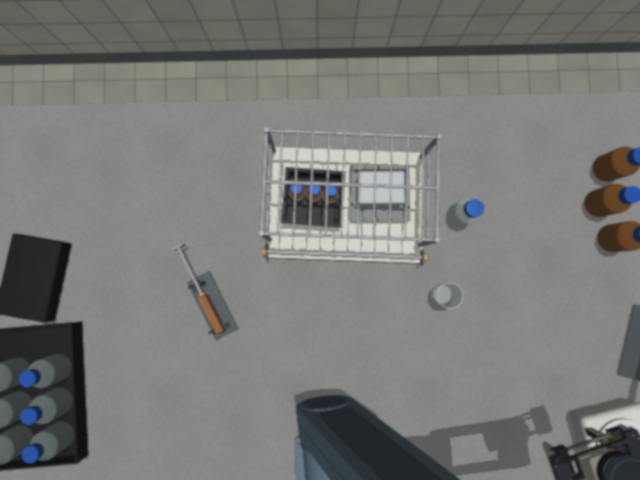

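The scene picture looks at the rack from behind: hook at (440,215)–(475,280), black tray with three blue-capped bottles at (318,280). In the top picture (up = +x), the rack board spans about (265–425, 150–262), the black tray (283–342, 170–228), and the hook runs from its blade at (180,247) to its handle end at (219,330).

```bash
python3 - <<'E'
from h import *
im=cv2.imread('pics/top0.png')
a=cv2.resize(im[130:280,250:450],None,fx=4,fy=4,interpolation=cv2.INTER_CUBIC)
a=cv2.convertScaleAbs(a,alpha=1.3,beta=30)
cv2.imwrite('pics/rack.png',a)
b=cv2.resize(im[230:350,160:260],None,fx=5,fy=5,interpolation=cv2.INTER_CUBIC)
cv2.imwrite('pics/hook.png',b)
c=cam('top')
# handle mask
hsv=cv2.cvtColor(c['pixels'],cv2.COLOR_BGR2HSV)
m=cv2.inRange(hsv,(5,90,60),(22,255,255));m[:, :150]=0;m[:,260:]=0;m[:230]=0;m[350:]=0
n=cv2.findNonZero(m); r=cv2.minAreaRect(n);print('handle',r, len(n))
bp=cv2.boxPoints(r)
print([ray(c,*p,.072).round(4) for p in bp], ray(c,*r[0],.072).round(4))
bl=[(265,262),(425,262)]
for p in [(181,246),(178,247),(187,244)]: print('blade',ray(c,*p,.06).round(4))
for p in bl: print(ray(c,*p,.022).round(4))
E
```

```text
handle ((210.00003051757812, 313.0000305175781), (42.93250274658203, 8.9442720413208), 63.43495178222656) 378
[array([0.4899, 0.347 , 0.072 ]), array([0.4998, 0.326 , 0.072 ]), array([0.3988, 0.2767, 0.072 ]), array([0.3891, 0.2976, 0.072 ])] [0.4442 0.3118 0.072 ]
blade [0.6226 0.3903 0.06  ]
blade [0.6201 0.3983 0.06  ]
blade [0.6275 0.3743 0.06  ]
[0.5752 0.1713 0.022 ]
[ 0.5641 -0.2692  0.022 ]
```

View pics/rack.png

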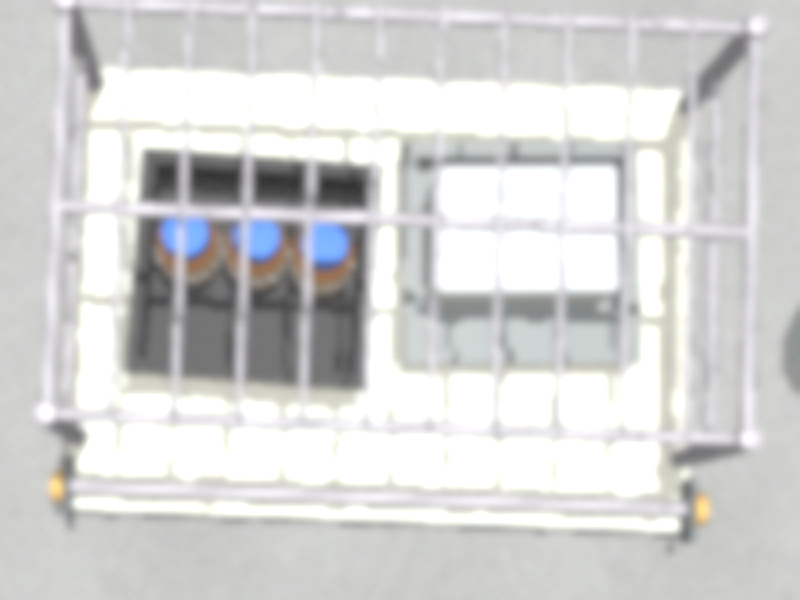

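View pics/hook.png

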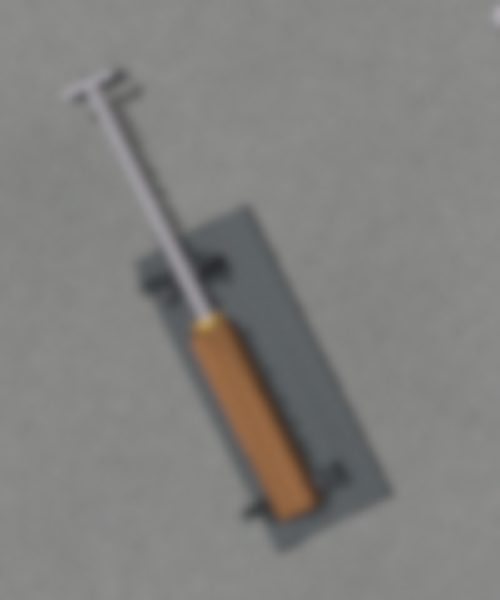

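The rack crop (4×, offset 250,130) shows the rod from (75,490) to (690,507). The black tray's corners are at (125,375), (360,388), (142,152) and (375,168). The hook crop (5×, offset 160,230) shows the rod from (97,90) to (205,320) and the handle from there to (295,515).

```bash
python3 - <<'E'
from h import *
c=cam('top')
im=c['pixels']
H=lambda x,y,z:ray(c,(x+.5)/5-.5+160,(y+.5)/5-.5+230,z)
Rk=lambda x,y,z:ray(c,(x+.5)/4-.5+250,(y+.5)/4-.5+130,z)
np.set_printoptions(precision=4,suppress=True)
b,f,r=H(97,88,.06),H(205,320,.06),H(296,513,.06)
ang=lambda a,b:np.degrees(np.arctan2(*(b-a)[[1,0]]))
print('hook blade,front,rear',b,f,r,'lens',np.linalg.norm(b-f),np.linalg.norm(f-r),np.linalg.norm(b-r),ang(r,b),ang(r,f),ang(f,b))
hsv=cv2.cvtColor(im,cv2.COLOR_BGR2HSV)
m=cv2.inRange(hsv,(5,90,60),(22,255,255));m[:, :150]=0;m[:,260:]=0;m[:230]=0;m[350:]=0
M=cv2.moments(m,True);print('mask c',ray(c,M['m10']/M['m00'],M['m01']/M['m00'],.06))
T=[Rk(*p,.077) for p in[(125,375),(360,388),(142,152),(375,168)]]
print('tray FL FR BL BR',*T,[np.linalg.norm(T[i]-T[j]) for i,j in((0,1),(2,3),(0,2),(1,3))],'yaws',ang(T[0],T[2]),ang(T[1],T[3]),ang(T[1],T[0])-90,ang(T[3],T[2])-90)
R=[Rk(*p,.04) for p in[(75,490),(690,507)]];print('rod',*R,ang(R[1],R[0])-90,np.linalg.norm(R[0]-R[1]))
B=[Rk(*p,.022) for p in[(72,511),(680,530)]];print('board front',*B,ang(B[1],B[0])-90,np.linalg.norm(B[0]-B[1]))
D=[Rk(*p,.206) for p in[(45,411),(751,439),(65,5),(758,24)]];print('deck',*D,ang(D[1],D[0])-90,ang(D[3],D[2])-90,np.linalg.norm(D[0]-D[1]))
# fine edge: black tray vs white column profile (gray) near front edge along column
g=cv2.cvtColor(im,cv2.COLOR_BGR2GRAY)
print(g[215:265,288]);print(g[215:265,335])
E
```

```text
hook blade,front,rear [0.6195 0.3957 0.06  ] [0.4949 0.339  0.06  ] [0.3926 0.2918 0.06  ] lens 0.13690049787358058 0.11271324892448442 0.2496130212029426 24.597523900526404 24.74977686978889 24.472170665261256
mask c [0.443  0.3136 0.06  ]
tray FL FR BL BR [0.6749 0.1216 0.077 ] [ 0.6624 -0.0338  0.077 ] [0.8243 0.1074 0.077 ] [ 0.8098 -0.048   0.077 ] [np.float64(0.1558174846937292), np.float64(0.1560232816319136), np.float64(0.15009476083628476), np.float64(0.14808642950851475)] yaws -5.434573814213883 -5.520561875823679 -4.5961164821829215 -5.334824641177477
rod [0.6013 0.1597 0.04  ] [ 0.5792 -0.2578  0.04  ] -3.0295489860601776 0.41812791091847173
board front [0.5878 0.1639 0.022 ] [ 0.5641 -0.2543  0.022 ] -3.240627937438248 0.41890504375925586
deck [0.6406 0.1596 0.206 ] [ 0.6136 -0.2579  0.206 ] [0.8852 0.1436 0.206 ] [ 0.864  -0.2733  0.206 ] -3.7034865160403285 -2.910668390305716 0.41835744424764504
[ 64  64  66  66  66  66  67  75 100 125 137 141 149 171 197 208 205 193
 177 170 166 178 199 208 209 209 209 209 208 208 208 208 203 186 155 142
 157 164 147 138 165 187 173 132 113 125 131 131 131 131]
[ 57  56  54  51  50  49  50  53  58  61  63  78 104 128 139 144 158 177
 181 171 166 164 160 171 184 186 189 197 200 202 202 202 201 199 190 170
 146 139 151 155 143 146 171 188 170 132 120 133 138 137]
```

Call:
arm_command(
  increments=[
    [26.8,-36.5,0,0],
    [26.8,-36.5,0,0],
    [26.8,-36.5,0,0],
    [26.8,-36.5,0,0],
    [26.8,-36.5,0,0],
  ],
  claw=60,
)

```text
time: 0.82
tool_pos: [0.2315, -0.314, 0.1926]
eef_rot: [-3.142, -0.0, 0.282]
contact_force: [0.4, -0.1, 0.2]
width: 0.0601
grasp_force: 0.0
```

Call:
arm_command(
  increments=[
    [26.8,-36.5,0,0],
    [26.8,-36.5,0,0],
    [26.8,-36.5,0,0],
    [26.8,-36.5,0,0],
    [26.8,-36.5,0,0],
  ],
)

```text
time: 1.45
tool_pos: [0.3092, -0.1015, 0.1928]
eef_rot: [3.141, -0.001, 0.282]
contact_force: [1.7, -0.1, 0.1]
width: 0.0598
grasp_force: 0.0
```

Call:
arm_command(
  increments=[
    [26.8,-36.5,0,0],
    [26.8,-36.5,0,0],
    [26.8,-36.5,0,0],
    [26.8,-36.5,0,0],
    [26.8,-36.5,0,0],
  ],
)

```text
time: 2.08
tool_pos: [0.387, 0.1114, 0.1927]
eef_rot: [3.141, -0.0, 0.283]
contact_force: [0.8, -1.5, 0.7]
width: 0.0598
grasp_force: 0.0
```

Call:
arm_command(
  increments=[
    [26.8,-36.5,0,0],
    [26.8,-36.5,0,0],
    [26.8,-36.5,0,0],
    [26.8,-36.5,0,0],
    [0,0,0,-8.4],
  ],
)

```text
time: 2.7
tool_pos: [0.4494, 0.2825, 0.192]
eef_rot: [-3.141, 0.0, 0.435]
contact_force: [-1.0, -0.7, -0.4]
width: 0.0604
grasp_force: 0.0
```

```bash
cat >> h.py <<'E'
def to(x,y,z,yaw):
    s=ctrl.read_state();p=s['tool_pos'];w=s['eef_rot'][2];d=np.array([x,y,z])-p
    print('t',s['time'],'p',p.round(4),'yaw',np.degrees(w).round(2),'F',s['contact_force'].round(2),'w',round(s['width'],4),'g',s['grasp_force'])
    print('tool mm',(1e3*np.array([d[0]*np.cos(w)+d[1]*np.sin(w),d[0]*np.sin(w)-d[1]*np.cos(w),-d[2]])).round(1),'turn',np.degrees(w)-yaw)
E
python3 -c "
from h import *
to(.4647,.3239,.053,24.6)"
```

```text
t 2.7 p [0.4494 0.2825 0.192 ] yaw 24.94 F [-1.   -0.72 -0.44] w 0.0604 g 0.0
tool mm [ 31.3 -31.1 139. ] turn 0.34377953510384174
```

Call:
arm_command(
  increments=[
    [15,-15,0,0],
    [16,-16,10,0],
    [0,0,30,0],
    [0,0,30,0],
    [0,0,20,0],
  ],
)

```text
time: 3.32
tool_pos: [0.4633, 0.3207, 0.1009]
eef_rot: [-3.142, 0.002, 0.43]
contact_force: [0.0, -0.6, 0.6]
width: 0.0598
grasp_force: 0.0
```

```bash
python3 - <<'E'
from h import *
to(.4647,.3239,.053,24.6)
c=cam('top'); s=cam('scene')
a=cv2.resize(c['pixels'][230:350,150:270],None,fx=4.5,fy=4.5,interpolation=cv2.INTER_CUBIC)
b=cv2.resize(s['pixels'][170:300,390:500],None,fx=4.5,fy=4.5,interpolation=cv2.INTER_CUBIC)
h=min(len(a),len(b));o=np.hstack([a[:h,:300+240],b[:h]]);o=o[:,:1030]
cv2.imwrite('pics/g1.png',cv2.resize(o,None,fx=.77,fy=.77))
E
```

```text
t 3.325 p [0.4633 0.3207 0.1009] yaw 24.61 F [ 0.04 -0.59  0.61] w 0.0598 g 0.0
tool mm [ 2.6 -2.3 47.9] turn 0.012681143618962665
```

View pics/g1.png

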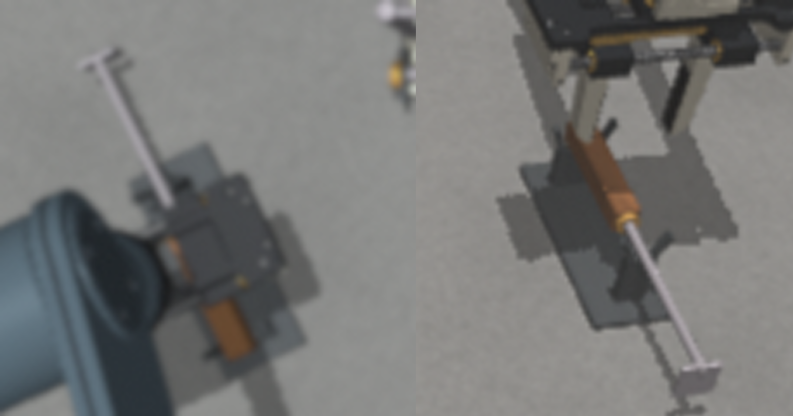

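The top view shows the gripper lined up along the handle. In the scene view the handle looks off centre between the fingers, so I'll cross-check by casting a ray.

```bash
python3 - <<'E'
from h import *
im=cv2.imread('pics/scene0.png'); c=cam('scene')
hsv=cv2.cvtColor(im,cv2.COLOR_BGR2HSV)
m=cv2.inRange(hsv,(5,90,60),(22,255,255));m[:,:425]=0;m[:,470:]=0;m[:195]=0;m[245:]=0
M=cv2.moments(m,True);u,v=M['m10']/M['m00'],M['m01']/M['m00'];print('handle px',u,v,M['m00'],'pt',ray(c,u,v,.06).round(4))
print('tip px',proj(c,[[.4633,.3207,.09],[.4633,.3207,.06],[.442,.3135,.06]]).round(1))
print('blade', ray(c,472.5,276,.045))
E
```

```text
handle px 444.09055118110234 219.29921259842519 254.0 pt [0.4429 0.3172 0.06  ]
tip px [[447.1 216.7]
 [444.7 224.6]
 [442.8 218.8]]
blade [0.61060958 0.40602069 0.045     ]
```

Call:
arm_command(
  increments=[
    [4,-3,10,0],
    [0,0,18,0],
    [0,0,18,0],
    [0,0,0,0],
    [0,0,0,0],
  ],
)

```text
time: 4.1
tool_pos: [0.4674, 0.3258, 0.0576]
eef_rot: [-3.142, -0.002, 0.429]
contact_force: [0.4, -0.4, 0.3]
width: 0.0598
grasp_force: 0.0
```

Call:
arm_command(
  increments=[
    [0,0,0,0],
    [0,0,0,0],
    [0,0,0,0],
    [0,0,0,0],
    [0,0,0,0],
  ],
  claw=15,
  newtons=10,
)

```text
time: 4.72
tool_pos: [0.4666, 0.3254, 0.0567]
eef_rot: [3.142, 0.0, 0.429]
contact_force: [-0.3, -0.0, 0.1]
width: 0.0166
grasp_force: 0.0
```

Call:
arm_command(
  increments=[
    [0,0,0,0],
    [0,0,0,0],
    [0,0,0,0],
    [0,0,0,0],
    [0,0,0,0],
  ],
  newtons=50,
)

```text
time: 5.35
tool_pos: [0.4666, 0.3254, 0.0567]
eef_rot: [-3.142, -0.0, 0.429]
contact_force: [0.3, 0.2, -0.9]
width: 0.0153
grasp_force: 0.0
```

```bash
python3 - <<'E'
from h import *
to(.4657,.3255,.053,24.6)
c=cam('top'); s=cam('scene')
a=cv2.resize(c['pixels'][230:350,160:250],None,fx=4.2,fy=4.2,interpolation=cv2.INTER_CUBIC)
b=cv2.resize(s['pixels'][180:300,410:500],None,fx=4.2,fy=4.2,interpolation=cv2.INTER_CUBIC)
cv2.imwrite('pics/g2.png',np.hstack([a,b]))
E
```

```text
t 5.35 p [0.4666 0.3254 0.0567] yaw 24.6 F [ 0.28  0.16 -0.92] w 0.0153 g 0.0
tool mm [-0.8 -0.5  3.7] turn 0.00121758387791715
```

View pics/g2.png

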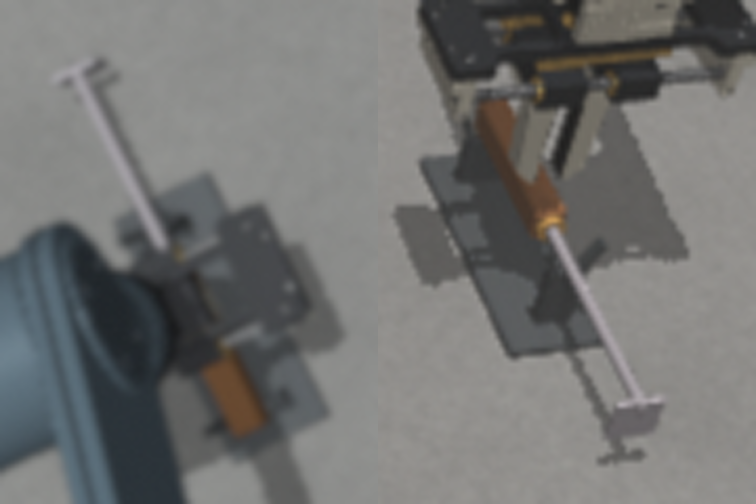

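The fingers closed to 15 mm on nothing, and in the scene view the fingertips, near pixel (450,220), sit above or beside the handle. I'll compare that with the projected TCP.

```bash
python3 - <<'E'
from h import *
print(ctrl.tips_ahead)
s=cam('scene'); t=cam('top'); im=s['pixels'].copy()
p=ctrl.read_state()['tool_pos']
P=[p+[0,0,dz] for dz in(-.011,0,.008,.03,.05,.073)]
px=proj(s,P);print(px.round(1))
f=6;o=cv2.resize(im[175:270,400:500],None,fx=f,fy=f,interpolation=cv2.INTER_LANCZOS4)
for q in px: cv2.circle(o,tuple(int(v) for v in ((q-[400,175]+.5)*f)),3,(0,0,255),-1)
hook=np.array([.443,.315,.06]);a=np.radians(24.6)
for x in(-55,0,25,55,200):
  q=proj(s,hook+[x/1e3*np.cos(a),x/1e3*np.sin(a),0])[0];cv2.circle(o,tuple(int(v) for v in ((q-[400,175]+.5)*f)),3,(0,255,0),-1)
cv2.imwrite('pics/g3.png',o)
E
```

```text
0.011
[[445.2 229.4]
 [446.  226.6]
 [446.7 224.6]
 [448.5 218.8]
 [450.2 213.4]
 [452.1 207. ]]
```

View pics/g3.png

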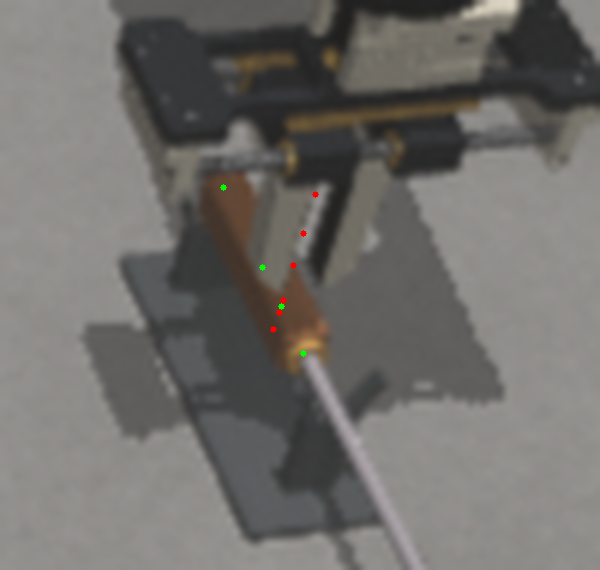

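```bash
python3 - <<'E'
from h import *
s=cam('scene');y=.2828
p=np.array([.15345,-.5276,.1919]);ty=np.array([np.sin(y),-np.cos(y),0])
for dz in(-.011,.015,.03): print(dz,proj(s,[p+[0,0,dz]+k*ty for k in(.046,-.046,.064,-.064)]).round(1).tolist())
im=cv2.imread('pics/scene0.png')
a=cv2.resize(im[10:100,150:250],None,fx=3.5,fy=3.5,interpolation=cv2.INTER_LANCZOS4)
# present, wider
b=cv2.resize(s['pixels'][140:260,400:500],None,fx=3.5,fy=3.5,interpolation=cv2.INTER_LANCZOS4)
for q in proj(s,[p+[0,0,-.011]+k*ty for k in(.046,-.046,.064,-.064)]): cv2.circle(a,tuple(int(v) for v in ((q-[150,10]+.5)*3.5)),2,(0,0,255),-1)
h=420;a=cv2.copyMakeBorder(a,0,h-len(a),0,0,cv2.BORDER_CONSTANT)
cv2.imwrite('pics/g4.png',np.hstack([a,b]))
E
```

```text
-0.011 [[191.5, 85.1], [218.8, 85.2], [186.1, 85.0], [224.1, 85.2]]
0.015 [[189.9, 77.7], [217.5, 77.8], [184.5, 77.7], [222.9, 77.9]]
0.03 [[188.9, 73.4], [216.8, 73.5], [183.5, 73.4], [222.2, 73.5]]
```

View pics/g4.png

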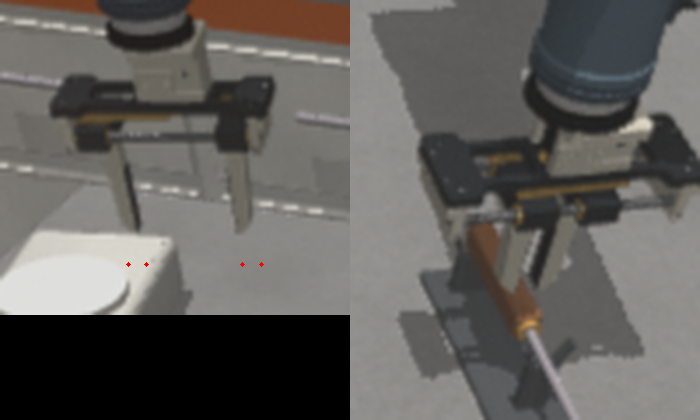

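Every view puts the real fingertips about 25–30 mm above the point that the reported TCP implies. They sit at roughly z≈0.072, on top of the handle. I'll open and go down another 22 mm, which clears the base plate whichever reading is right.

Call:
arm_command(
  increments=[
    [0,0,0,0],
    [0,0,0,0],
    [0,0,0,0],
    [0,0,0,0],
    [0,0,5,0],
  ],
  claw=60,
  newtons=10,
)

```text
time: 6.22
tool_pos: [0.467, 0.3256, 0.0519]
eef_rot: [-3.142, -0.001, 0.429]
contact_force: [0.2, -0.6, 0.8]
width: 0.058
grasp_force: 0.0
```

Call:
arm_command(
  increments=[
    [0,0,5,0],
    [0,0,5,0],
    [0,0,5,0],
    [0,0,3,0],
    [0,0,0,0],
  ],
)

```text
time: 6.85
tool_pos: [0.4664, 0.3253, 0.0333]
eef_rot: [-3.142, 0.001, 0.429]
contact_force: [-0.3, -0.5, -0.3]
width: 0.0598
grasp_force: 0.0
```

Call:
arm_command(
  increments=[
    [0,0,0,0],
    [0,0,0,0],
    [0,0,0,0],
    [0,0,0,0],
    [0,0,0,0],
  ],
  claw=15,
)

```text
time: 7.48
tool_pos: [0.4666, 0.3253, 0.0337]
eef_rot: [3.141, -0.0, 0.429]
contact_force: [0.8, -0.1, 0.5]
width: 0.0215
grasp_force: 10.0
```

Call:
arm_command(
  increments=[
    [0,0,0,0],
    [0,0,3,0],
    [0,0,4,0],
    [0,0,0,0],
    [0,0,0,0],
  ],
  claw=45,
)

```text
time: 8.1
tool_pos: [0.4666, 0.3254, 0.0265]
eef_rot: [-3.142, 0.0, 0.429]
contact_force: [-0.5, -0.7, 0.3]
width: 0.0452
grasp_force: 0.0
```

Call:
arm_command(
  increments=[
    [0,0,0,0],
    [0,0,0,0],
    [0,0,0,0],
    [0,0,0,0],
    [0,0,0,0],
  ],
  claw=15,
)

```text
time: 8.72
tool_pos: [0.4667, 0.3254, 0.0268]
eef_rot: [3.142, -0.0, 0.429]
contact_force: [-0.8, 0.0, 0.6]
width: 0.0219
grasp_force: 10.0
```

Call:
arm_command(
  increments=[
    [0,0,0,0],
    [0,0,0,0],
    [0,0,-3,0],
    [0,0,-10,0],
    [0,0,-20,0],
  ],
  newtons=55,
)

```text
time: 9.35
tool_pos: [0.4659, 0.325, 0.0596]
eef_rot: [-3.142, 0.002, 0.429]
contact_force: [-0.0, -0.3, -1.0]
width: 0.0214
grasp_force: 55.0
```

Call:
arm_command(
  increments=[
    [0,0,-25,0],
    [0,0,-25,0],
    [0,0,-10,0],
    [0,0,0,0],
    [0,0,0,0],
  ],
)

```text
time: 9.98
tool_pos: [0.4659, 0.325, 0.1187]
eef_rot: [-3.142, 0.002, 0.429]
contact_force: [0.1, -0.0, -1.5]
width: 0.0219
grasp_force: 55.0
```

```bash
python3 - <<'E'
from h import *
to(.38,.06,.12,-3.2); print(ctrl.read_state()['moment'])
c=cam('top'); s=cam('scene')
a=cv2.resize(c['pixels'][230:350,160:250],None,fx=4.2,fy=4.2,interpolation=cv2.INTER_CUBIC)
b=cv2.resize(s['pixels'][160:300,410:500],None,fx=3.6,fy=3.6,interpolation=cv2.INTER_CUBIC)
cv2.imwrite('pics/g5.png',np.hstack([a,cv2.resize(b,(324,504))]))
E
```

```text
t 9.975 p [0.4659 0.325  0.1187] yaw 24.6 F [ 0.14 -0.03 -1.51] w 0.0219 g 54.956170320510864
tool mm [-188.5  205.2   -1.3] turn 27.80217087254542
[-0.02145385  0.02815411  0.02047802]
```

View pics/g5.png

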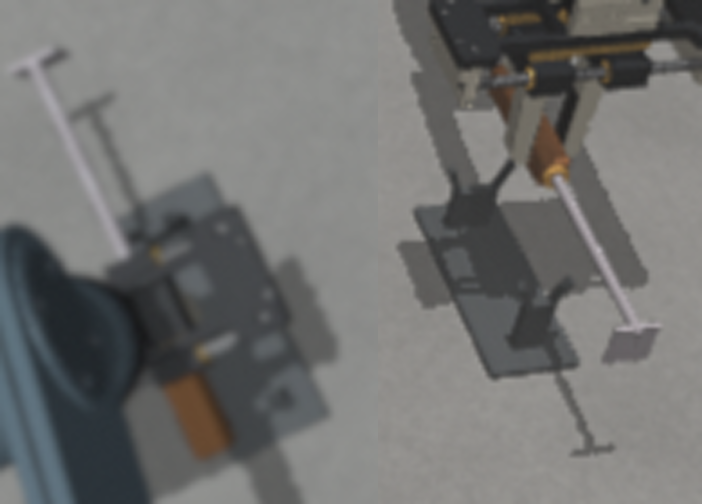

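The hook is lifted level out of the rest. The blade's top centre is at top pixel about (169,244) and scene pixel about (482,251). I'll triangulate the blade.

```bash
cat >> h.py <<'E'
def tri(ct,pt,cs,ps):
    f=lambda c,p:(cv2.Rodrigues(np.array(c['rvec'],float))[0],)
    M=lambda c:np.array(c['mtx'],float)@np.c_[cv2.Rodrigues(np.array(c['rvec'],float))[0],np.array(c['tvec'],float).ravel()]
    X=cv2.triangulatePoints(M(ct),M(cs),np.array(pt,float).reshape(2,1),np.array(ps,float).reshape(2,1)).ravel();X=X[:3]/X[3]
    return X,proj(ct,X)[0]-pt,proj(cs,X)[0]-ps
E
python3 - <<'E'
from h import *
c=cam('top');s=cam('scene');np.set_printoptions(precision=4,suppress=True)
print('blade',*tri(c,(169,243.9),s,(481.9,251.1)))
p=ctrl.read_state()['tool_pos']
# handle front (ferrule): top crop (120,252)? scene (557,172)
print('ferrule',*tri(c,(160+122/4.2,230+255/4.2),s,(410+(556-378)/3.6,160+174/3.6)))
a=np.radians(24.6);u=np.array([np.cos(a),np.sin(a),0])
B=tri(c,(169,243.9),s,(481.9,251.1))[0]
print('blade rel TCP in tool axes', (B-p)@u, (B-p)@[np.sin(a),-np.cos(a),0], (B-p)[2])
E
```

```text
blade [0.6226 0.3975 0.149 ] [-1.3725  0.1082] [-1.6267  0.0945]
ferrule [0.5066 0.3397 0.1647] [ 0.4495 -0.0506] [ 0.491  -0.0264]
blade rel TCP in tool axes 0.17238341617197658 -0.0007127042921245748 0.030273475285234677
```

Call:
arm_command(
  increments=[
    [-15,0,0,0],
    [-22,0,0,0],
    [-25,0,0,0],
    [-25,0,0,0],
    [-15,10,0,0],
  ],
)

```text
time: 10.8
tool_pos: [0.376, 0.2731, 0.1195]
eef_rot: [-3.142, 0.001, 0.431]
contact_force: [0.1, 0.4, -1.9]
width: 0.0216
grasp_force: 55.0
```

Call:
arm_command(
  increments=[
    [-14,31,0,0],
    [-17,40,0,0],
    [-17,40,0,0],
    [-17,40,0,0],
    [-14,31,3,0],
  ],
)

```text
time: 11.42
tool_pos: [0.382, 0.0734, 0.117]
eef_rot: [3.14, -0.001, 0.429]
contact_force: [0.6, -0.3, -1.5]
width: 0.0219
grasp_force: 55.0
```

Call:
arm_command(
  increments=[
    [-6,14,5,4],
    [0,0,5,8],
    [0,0,3,8],
    [0,0,0,7.8],
    [0,0,0,0],
  ],
)

```text
time: 12.05
tool_pos: [0.3822, 0.0597, 0.1037]
eef_rot: [3.141, -0.0, -0.055]
contact_force: [-0.3, 0.2, -2.4]
width: 0.0213
grasp_force: 55.0
```

```bash
python3 - <<'E'
from h import *
to(.520,.0513,.102,-3.2)
c=cam('top')
np.set_printoptions(precision=4,suppress=True,linewidth=200)
g=cv2.cvtColor(c['pixels'],cv2.COLOR_BGR2GRAY)
z=.135
p=ctrl.read_state()['tool_pos'];a=np.radians(-3.2)
B=p+[.174*np.cos(a),.174*np.sin(a),.033];print('pred blade px',proj(c,B),B)
u,v=proj(c,B)[0].round().astype(int)
print(g[v-6:v+7,u-12:u+13])
E
```

```text
t 12.05 p [0.3822 0.0597 0.1037] yaw -3.15 F [-0.34  0.2  -2.36] w 0.0213 g 54.95703399181366
tool mm [138.1   0.9   1.7] turn 0.04924670803913056
pred blade px [[308.515  267.3889]] [0.556  0.0501 0.1367]
[[134 134 133 134 133 132 131 129 128 126 126 127 127 128 129 131 133 133 132 130 129 129 130 130 131]
 [134 133 133 132 133 132 132 131 132 131 132 133 133 134 135 135 136 136 136 136 136 137 137 137 138]
 [132 131 131 132 132 133 133 133 133 133 133 133 134 135 136 136 137 137 138 138 137 138 138 139 139]
 [132 132 131 132 133 134 134 134 134 134 133 133 134 135 135 135 136 137 138 138 138 138 139 139 140]
 [132 132 133 133 133 134 134 134 134 133 132 133 134 135 136 135 136 137 138 137 138 138 140 140 140]
 [131 132 133 133 134 135 137 137 137 134 134 137 138 140 142 142 142 141 138 138 138 139 140 141 141]
 [131 133 133 133 137 142 149 151 150 147 148 151 153 153 154 155 153 147 141 138 139 140 141 142 141]
 [133 133 134 134 138 146 154 157 157 157 158 162 160 157 157 158 157 149 140 138 138 139 140 141 142]
 [135 134 133 133 134 137 140 141 141 141 146 150 148 141 139 141 142 139 137 137 137 138 139 141 141]
 [134 134 132 131 131 132 132 131 131 130 137 142 139 131 129 131 134 135 135 136 137 138 139 140 141]
 [134 134 133 133 132 133 133 134 133 132 138 143 140 131 131 132 134 135 136 136 136 137 137 139 139]
 [134 134 134 133 132 132 131 131 131 132 139 144 139 131 131 132 134 136 136 136 136 136 137 137 138]
 [134 134 134 132 128 123 121 121 122 126 137 143 137 128 129 132 135 136 136 136 136 137 137 137 137]]
```

Call:
arm_command(
  increments=[
    [12,0,0,0],
    [18,0,0,0],
    [20,0,0,0],
    [20,0,0,0],
    [20,0,0,0],
  ],
)

```text
time: 12.72
tool_pos: [0.4744, 0.055, 0.1035]
eef_rot: [3.142, -0.001, -0.055]
contact_force: [0.7, 0.3, -1.8]
width: 0.0219
grasp_force: 55.0
```

Call:
arm_command(
  increments=[
    [20,0,0,0],
    [18,0,0,0],
    [10,0,0,0],
    [0,0,0,0],
    [0,0,0,0],
  ],
)

```text
time: 13.35
tool_pos: [0.5196, 0.0526, 0.1034]
eef_rot: [-3.142, 0.001, -0.056]
contact_force: [0.5, 0.4, -0.6]
width: 0.0213
grasp_force: 55.0
```

```bash
python3 - <<'E'
from h import *
to(.520,.0513,.055,-3.2)
c=cam('top')
im=c['pixels']
a=cv2.resize(im[150:280,260:420],None,fx=5,fy=4.6,interpolation=cv2.INTER_CUBIC)
a=cv2.convertScaleAbs(a,alpha=1.2,beta=35)
cv2.imwrite('pics/ins.png',a)
p=ctrl.read_state()['tool_pos'];w=np.radians(-3.2)
print(proj(c,p+[.174*np.cos(w),.174*np.sin(w),.033]), proj(c,[.6787,.043,.077]))
E
```

```text
t 13.35 p [0.5196 0.0526 0.1034] yaw -3.18 F [ 0.48  0.42 -0.58] w 0.0213 g 54.95625615119934
tool mm [ 0.5  1.3 48.4] turn 0.019261753233156043
[[310.07145392 212.87963966]] [[310.51072535 221.21195436]]
```

View pics/ins.png

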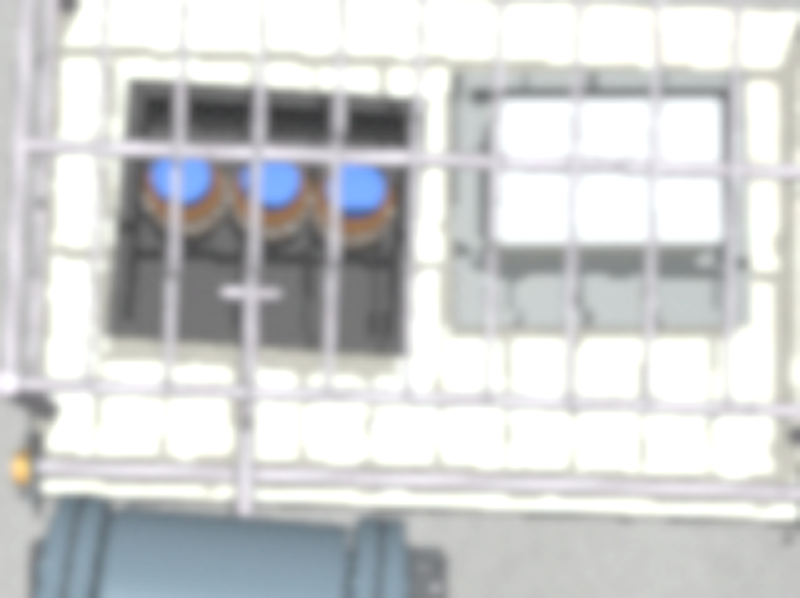

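The blade is at top pixel (310,214), centred over the free strip of the tray between the front lip (row ≈224) and the bottles. I'll lower it now.

Call:
arm_command(
  increments=[
    [0,2,8,0],
    [0,0,12,0],
    [0,0,12,0],
    [0,0,10,0],
    [0,0,5,0],
  ],
)

```text
time: 14.02
tool_pos: [0.5195, 0.0506, 0.0556]
eef_rot: [-3.142, 0.001, -0.056]
contact_force: [0.7, -1.0, -0.5]
width: 0.0215
grasp_force: 55.0
```

Call:
arm_command(
  increments=[
    [0,0,0,0],
    [-3,0,0,0],
    [-3,0,0,0],
    [-2,0,0,0],
    [0,0,0,0],
  ],
)

```text
time: 14.65
tool_pos: [0.512, 0.051, 0.0569]
eef_rot: [3.142, -0.0, -0.056]
contact_force: [-0.4, -0.2, -1.7]
width: 0.0216
grasp_force: 55.0
```

Call:
arm_command(
  increments=[
    [-1.5,0,0,0],
    [-1.5,0,0,0],
    [-1.5,0,0,0],
    [-1.5,0,0,0],
    [0,0,0,0],
  ],
)

```text
time: 15.28
tool_pos: [0.5066, 0.0511, 0.0569]
eef_rot: [3.141, -0.001, -0.056]
contact_force: [4.3, -1.4, -1.8]
width: 0.0213
grasp_force: 55.0
```

Call:
arm_command(
  increments=[
    [-1.5,0,0,0],
    [-1.5,0,0,0],
    [-1.5,0,0,0],
    [-1.5,0,0,0],
    [-1.5,0,0,0],
  ],
)

```text
time: 15.9
tool_pos: [0.4986, 0.0517, 0.0567]
eef_rot: [3.142, -0.0, -0.056]
contact_force: [4.4, -1.0, -2.5]
width: 0.0217
grasp_force: 55.0
```

Call:
arm_command(
  increments=[
    [-1.5,0,0,0],
    [-1.5,0,0,0],
    [-1.5,0,0,0],
    [-1.5,0,0,0],
    [-1.5,0,0,0],
  ],
)

```text
time: 16.52
tool_pos: [0.491, 0.0522, 0.0567]
eef_rot: [-3.142, -0.0, -0.056]
contact_force: [4.5, -2.1, -2.7]
width: 0.0215
grasp_force: 55.0
```

Call:
arm_command(
  increments=[
    [-2.5,0,0,0],
    [-2.5,0,0,0],
    [-2.5,0,0,0],
    [-2.5,0,0,0],
    [-2.5,0,0,0],
  ],
)

```text
time: 17.15
tool_pos: [0.4784, 0.0529, 0.0567]
eef_rot: [-3.142, 0.0, -0.056]
contact_force: [5.6, -0.3, -2.7]
width: 0.0221
grasp_force: 55.0
```

Call:
arm_command(
  increments=[
    [-2.5,0,0,0],
    [-2.5,0,0,0],
    [-2.5,0,0,0],
    [-2.5,0,0,0],
    [-2.5,0,0,0],
  ],
)

```text
time: 17.77
tool_pos: [0.466, 0.0536, 0.0567]
eef_rot: [-3.142, -0.0, -0.056]
contact_force: [4.6, -0.0, -3.1]
width: 0.0217
grasp_force: 55.0
```

Call:
arm_command(
  increments=[
    [-2.5,0,0,0],
    [-2.5,0,0,0],
    [-2.5,0,0,0],
    [-2,0,0,0],
    [-1.5,0,0,0],
  ],
)

```text
time: 18.4
tool_pos: [0.455, 0.0542, 0.0567]
eef_rot: [-3.142, -0.0, -0.056]
contact_force: [4.5, -0.1, -1.9]
width: 0.0219
grasp_force: 55.0
```

```bash
cat > gap.py <<'E'
from h import *
np.set_printoptions(precision=4,suppress=True,linewidth=220)
c=cam('top');im=c['pixels'].astype(float);g=im.mean(2)
a=np.radians(-3.2);ex=np.array([np.cos(a),np.sin(a),0]);ey=np.array([-np.sin(a),np.cos(a),0])
from scipy.ndimage import map_coordinates
# profile along rack x at several y; positions as world dist along ex (z=.077)
P0=ray(c,310,236,.077);res={}
for yo in(-.06,-.04,-.025,.025,.04,.06):
    ts=np.arange(-.06,.08,.001);pts=proj(c,P0+np.outer(ts,ex)+yo*ey)
    pr=map_coordinates(g,[pts[:,1],pts[:,0]],order=1)
    i=np.where((pr[:-1]>90)&(pr[1:]<=90))[0]
    print(yo,'white->black at world x',[ (P0+ts[k]*ex+yo*ey)[:2].round(4).tolist() for k in i])
to(.43,.0565,.0567,-3.2)
E
python3 gap.py
```

```text
-0.06 white->black at world x [[0.6131, -0.0133], [0.6451, -0.0151]]
-0.04 white->black at world x [[0.6142, 0.0066]]
-0.025 white->black at world x [[0.6151, 0.0216], [0.647, 0.0198]]
0.025 white->black at world x [[0.6169, 0.0716], [0.6498, 0.0697]]
0.04 white->black at world x [[0.6177, 0.0866], [0.6646, 0.0839], [0.6896, 0.0825]]
0.06 white->black at world x [[0.6198, 0.1065], [0.6528, 0.1046], [0.7197, 0.1009]]
t 18.45 p [0.4548 0.0542 0.0566] yaw -3.2 F [ 4.01 -0.84 -1.59] w 0.0215 g 54.956039786338806
tool mm [-24.9  -0.9  -0.1] turn 0.0036411835559460037
```

Call:
arm_command(
  increments=[
    [-2,0,0,0],
    [-2,0,0,0],
    [-2,0,0,0],
    [-2,0,0,0],
    [-2,0,0,0],
  ],
)

```text
time: 19.08
tool_pos: [0.445, 0.0547, 0.0567]
eef_rot: [-3.142, -0.0, -0.056]
contact_force: [4.4, -0.3, -2.3]
width: 0.0213
grasp_force: 55.0
```

Call:
arm_command(
  increments=[
    [-1,0,0,0],
    [-1,0,0,0],
    [-1,0,0,0],
    [-0.5,0,0,0],
    [-0.5,0,0,0],
  ],
)

```text
time: 19.7
tool_pos: [0.4412, 0.0549, 0.0566]
eef_rot: [-3.142, -0.0, -0.056]
contact_force: [3.5, 0.3, -2.2]
width: 0.0215
grasp_force: 55.0
```

Call:
arm_command(
  increments=[
    [-0.4,0,0,0],
    [-0.4,0,0,0],
    [-0.4,0,0,0],
    [-0.4,0,0,0],
    [-0.4,0,0,0],
  ],
)

```text
time: 20.32
tool_pos: [0.4392, 0.0551, 0.0567]
eef_rot: [-3.142, -0.0, -0.056]
contact_force: [4.8, -0.2, -2.5]
width: 0.0214
grasp_force: 55.0
```

```bash
python3 gap.py | grep -v 0.06
```

```text
-0.04 white->black at world x [[0.5963, 0.0076]]
-0.025 white->black at world x [[0.5981, 0.0226], [0.647, 0.0198]]
0.04 white->black at world x [[0.6007, 0.0875], [0.6546, 0.0845], [0.7116, 0.0813]]
t 20.375 p [0.4391 0.0551 0.0566] yaw -3.2 F [ 3.99  0.04 -2.34] w 0.0216 g 54.955764412879944
tool mm [-9.1 -0.9 -0.1] turn 0.0021536487069355736
```

Call:
arm_command(
  increments=[
    [-0.4,0,0,0],
    [-0.4,0,0,0],
    [-0.4,0,0,0],
    [-0.3,0,0,0],
    [-0.3,0,0,0],
  ],
)

```text
time: 21.0
tool_pos: [0.4374, 0.0551, 0.0567]
eef_rot: [3.142, -0.0, -0.056]
contact_force: [5.2, -0.3, -2.5]
width: 0.0214
grasp_force: 55.0
```

Call:
arm_command(
  increments=[
    [-0.3,0,0,0],
    [-0.2,0,0,0],
    [-0.2,0,0,0],
    [-0.2,0,0,0],
    [-0.2,0,0,0],
  ],
)

```text
time: 21.62
tool_pos: [0.4364, 0.0552, 0.0567]
eef_rot: [-3.142, -0.0, -0.056]
contact_force: [4.6, -0.8, -2.9]
width: 0.0213
grasp_force: 55.0
```

Call:
arm_command(
  increments=[
    [-0.3,0,0,0],
    [-0.3,0,0,0],
    [-0.3,0,0,0],
    [-0.3,0,0,0],
    [-0.3,0,0,0],
  ],
)

```text
time: 22.25
tool_pos: [0.4359, 0.0552, 0.0569]
eef_rot: [-3.142, -0.002, -0.056]
contact_force: [7.2, 0.0, -3.8]
width: 0.0212
grasp_force: 55.0
```

Call:
arm_command(
  increments=[
    [-0.2,0,0,0],
    [-0.2,0,0,0],
    [-0.2,0,0,0],
    [-0.2,0,0,0],
    [-0.2,0,0,0],
  ],
)

```text
time: 22.88
tool_pos: [0.4358, 0.0552, 0.0571]
eef_rot: [-3.141, -0.004, -0.056]
contact_force: [9.6, 0.9, -4.4]
width: 0.0217
grasp_force: 55.0
```

The tray is on the rod. The wrist reads about 9.6 N, of which roughly 4.5 N is friction, so the seating force is around 5 N. I'll hold there.

Call:
arm_command(
  increments=[
    [-0.2,0,0,0],
    [0,0,0,0],
    [0,0,0,0],
    [0,0,0,0],
    [0,0,0,0],
  ],
)

```text
time: 23.5
tool_pos: [0.4357, 0.0552, 0.0571]
eef_rot: [-3.141, -0.004, -0.056]
contact_force: [9.5, 1.2, -4.4]
width: 0.0214
grasp_force: 55.0
```

Call:
arm_command(
  increments=[
    [0,0,0,0],
    [0,0,0,0],
    [0,0,0,0],
    [0,0,0,0],
    [0,0,0,0],
  ],
)

```text
time: 24.12
tool_pos: [0.4358, 0.0552, 0.0572]
eef_rot: [-3.142, -0.004, -0.056]
contact_force: [9.6, 0.5, -4.7]
width: 0.0217
grasp_force: 55.0
```

Call:
arm_command(
  increments=[
    [0,0,0,0],
    [0,0,0,0],
    [0,0,0,0],
    [0,0,0,0],
    [0,0,0,0],
  ],
)

```text
time: 24.75
tool_pos: [0.4358, 0.0552, 0.0571]
eef_rot: [-3.141, -0.004, -0.056]
contact_force: [8.9, -0.1, -4.2]
width: 0.0211
grasp_force: 55.0
```

```bash
python3 gap.py
```

```text
-0.06 white->black at world x [[0.5922, -0.0122], [0.6451, -0.0151], [0.696, -0.018]]
-0.04 white->black at world x [[0.5933, 0.0078]]
-0.025 white->black at world x [[0.5941, 0.0228], [0.647, 0.0198]]
0.025 white->black at world x [[0.5969, 0.0727], [0.6498, 0.0697]]
0.04 white->black at world x [[0.5977, 0.0877], [0.6536, 0.0846], [0.7086, 0.0815]]
0.06 white->black at world x [[0.5988, 0.1077], [0.6528, 0.1046], [0.6997, 0.102]]
t 24.8 p [0.4358 0.0552 0.0572] yaw -3.21 F [ 9.51  1.26 -4.2 ] w 0.0217 g 54.95505630970001
tool mm [-5.9 -1.   0.5] turn -0.01454550868334703
```

Call:
arm_command(
  increments=[
    [0.5,0,0,0],
    [1,0,0,0],
    [1.5,0,0,0],
    [3,0,0,0],
    [4,0,0,0],
  ],
)

```text
time: 25.42
tool_pos: [0.4425, 0.055, 0.0563]
eef_rot: [-3.141, 0.002, -0.056]
contact_force: [-0.2, 0.2, -1.2]
width: 0.0214
grasp_force: 55.0
```

Call:
arm_command(
  increments=[
    [2,0,0,0],
    [0,0,0,0],
    [0,0,-5,0],
    [0,0,-10,0],
    [0,0,-12,0],
  ],
)

```text
time: 26.05
tool_pos: [0.4456, 0.0547, 0.0846]
eef_rot: [3.142, -0.0, -0.056]
contact_force: [0.2, -0.2, -1.2]
width: 0.0214
grasp_force: 55.0
```

Call:
arm_command(
  increments=[
    [0,0,-12,0],
    [0,0,-8,0],
    [0,0,-3,0],
    [-10,0,0,0],
    [-15,0,0,0],
  ],
)

```text
time: 26.68
tool_pos: [0.4192, 0.0562, 0.1061]
eef_rot: [-3.142, 0.001, -0.056]
contact_force: [-0.5, -0.1, -2.0]
width: 0.0215
grasp_force: 55.0
```

```bash
python3 gap.py | grep -v 0.025
```

```text
-0.06 white->black at world x [[0.5922, -0.0122], [0.6451, -0.0151], [0.696, -0.018]]
-0.04 white->black at world x [[0.5933, 0.0078]]
0.04 white->black at world x [[0.5977, 0.0877], [0.6536, 0.0846], [0.7086, 0.0815]]
0.06 white->black at world x [[0.5988, 0.1077], [0.6528, 0.1046], [0.6997, 0.102]]
t 26.725 p [0.4165 0.0567 0.1058] yaw -3.17 F [-2.3   1.5  -0.78] w 0.0218 g 54.956433176994324
tool mm [13.5 -0.6 49.1] turn 0.03260721234639696
```

Call:
arm_command(
  increments=[
    [-12,0,0,0],
    [-14,0,-6,0],
    [-12,0,-7,0],
    [0,0,0,-8],
    [0,0,0,-8],
  ],
)

```text
time: 27.35
tool_pos: [0.3825, 0.0582, 0.1205]
eef_rot: [3.141, -0.001, 0.228]
contact_force: [-0.3, 0.5, -2.1]
width: 0.0214
grasp_force: 55.0
```

Call:
arm_command(
  increments=[
    [0,0,0,-7.8],
    [0,0,0,-4],
    [0,0,0,0],
    [0,0,0,0],
    [0,0,0,0],
  ],
)

```text
time: 27.98
tool_pos: [0.3826, 0.0582, 0.1198]
eef_rot: [3.141, -0.0, 0.429]
contact_force: [-0.4, 0.5, -1.8]
width: 0.0212
grasp_force: 55.0
```

```bash
python3 -c "
from h import *
to(.3754,.2836,.1187,24.58)"
```

```text
t 27.975 p [0.3826 0.0582 0.1198] yaw 24.56 F [-0.44  0.52 -1.78] w 0.0212 g 54.95610594749451
tool mm [  87.1 -208.     1.1] turn -0.02292007827649556
```

Call:
arm_command(
  increments=[
    [13,-31,0,0],
    [17,-40,0,0],
    [17,-40,0,0],
    [17,-40,0,0],
    [14,-35,0,0],
  ],
)

```text
time: 28.6
tool_pos: [0.376, 0.2614, 0.1197]
eef_rot: [-3.142, -0.0, 0.429]
contact_force: [0.5, -0.8, -1.2]
width: 0.0217
grasp_force: 55.0
```

Call:
arm_command(
  increments=[
    [9,-22,1,0],
    [20,0,0,0],
    [25,0,0,0],
    [25,0,0,0],
    [20,0,0,0],
  ],
)

```text
time: 29.22
tool_pos: [0.4578, 0.3214, 0.1184]
eef_rot: [-3.142, 0.0, 0.429]
contact_force: [-0.6, -0.1, -2.0]
width: 0.0214
grasp_force: 55.0
```

Call:
arm_command(
  increments=[
    [8,0,0,0],
    [0,0,0,0],
    [0,0,0,0],
    [0,0,0,0],
    [0,0,0,0],
  ],
)

```text
time: 29.85
tool_pos: [0.4639, 0.3242, 0.1188]
eef_rot: [3.142, -0.0, 0.429]
contact_force: [0.3, -0.3, -1.8]
width: 0.0216
grasp_force: 55.0
```

```bash
python3 - <<'E'
from h import *
to(.4659,.325,.1187,24.6)
g5=cv2.imread('pics/g5.png')
c=cam('top'); s=cam('scene')
a=cv2.resize(c['pixels'][230:350,160:250],None,fx=4.2,fy=4.2,interpolation=cv2.INTER_CUBIC)
b=cv2.resize(cv2.resize(s['pixels'][160:300,410:500],None,fx=3.6,fy=3.6,interpolation=cv2.INTER_CUBIC),(324,504))
n=np.hstack([a,b])
for nm,(x0,y0,x1,y1),f in(('blade top',(5,40,75,85),4.2),('blade scene',(595,310,670,370),3.6),('ferrule scene',(530,150,580,195),3.6),('finger/handle rear top',(165,385,240,460),4.2)):
    t=g5[y0:y1,x0:x1];X0,Y0=max(x0-25,0),max(y0-25,0)
    r=cv2.matchTemplate(n[Y0:y1+25,X0:x1+25],t,cv2.TM_CCOEFF_NORMED);_,mx,_,l=cv2.minMaxLoc(r)
    print(nm,'shift px',(l[0]+X0-x0)/f,(l[1]+Y0-y0)/f,round(mx,3))
E
```

```text
t 29.85 p [0.4639 0.3242 0.1188] yaw 24.61 F [ 0.27 -0.27 -1.81] w 0.0216 g 54.956241846084595
tool mm [2.1 0.1 0.1] turn 0.005367788260475237
blade top shift px 0.23809523809523808 0.7142857142857143 0.975
blade scene shift px -0.2777777777777778 -0.8333333333333333 0.981
ferrule scene shift px 0.0 -0.5555555555555556 0.987
finger/handle rear top shift px 0.23809523809523808 0.7142857142857143 0.996
```

Call:
arm_command(
  increments=[
    [2.5,0,8,0],
    [0,0,16,0],
    [0,0,20,0],
    [0,0,15,0],
    [0,0,10,0],
  ],
)

```text
time: 30.58
tool_pos: [0.4659, 0.3251, 0.0481]
eef_rot: [-3.142, 0.002, 0.429]
contact_force: [0.6, -0.3, -1.4]
width: 0.0215
grasp_force: 55.0
```

Call:
arm_command(
  increments=[
    [0,0,6,0],
    [0,0,5,0],
    [0,0,4,0],
    [0,0,3,0],
    [0,0,2,0],
  ],
)

```text
time: 31.2
tool_pos: [0.4666, 0.3254, 0.0297]
eef_rot: [-3.142, -0.0, 0.429]
contact_force: [-0.1, -0.8, -1.9]
width: 0.0212
grasp_force: 55.0
```

Call:
arm_command(
  increments=[
    [0,0,1,0],
    [0,0,1,0],
    [0,0,0.5,0],
    [0,0,0,0],
    [0,0,0,0],
  ],
)

```text
time: 31.82
tool_pos: [0.4666, 0.3254, 0.0272]
eef_rot: [-3.142, -0.0, 0.429]
contact_force: [-0.3, -0.5, -1.3]
width: 0.0217
grasp_force: 55.0
```

Call:
arm_command(
  increments=[
    [0,0,0.5,0],
    [0,0,0,0],
    [0,0,0,0],
    [0,0,0,0],
    [0,0,0,0],
  ],
  newtons=4,
)

```text
time: 32.45
tool_pos: [0.4666, 0.3254, 0.0268]
eef_rot: [-3.142, -0.0, 0.429]
contact_force: [-1.2, 0.7, 0.8]
width: 0.022
grasp_force: 4.0
```

Call:
arm_command(
  increments=[
    [0,0,0,0],
    [0,0,0,0],
    [0,0,0,0],
    [0,0,0,0],
    [0,0,0,0],
  ],
  claw=50,
)

```text
time: 33.08
tool_pos: [0.4665, 0.3254, 0.0266]
eef_rot: [3.142, 0.0, 0.429]
contact_force: [0.0, 0.8, 0.3]
width: 0.0501
grasp_force: 0.0
```

Call:
arm_command(
  increments=[
    [0,0,-10,0],
    [0,0,-20,0],
    [0,0,-30,0],
    [0,0,-30,0],
    [0,0,-30,0],
  ],
)

```text
time: 33.7
tool_pos: [0.4666, 0.3254, 0.1484]
eef_rot: [-3.142, -0.001, 0.429]
contact_force: [0.6, 0.1, 0.2]
width: 0.0499
grasp_force: 0.0
```

Call:
arm_command(
  increments=[
    [-20,0,-10,0],
    [-40,0,0,0],
    [-40,0,0,0],
    [-20,0,0,0],
    [0,0,0,0],
  ],
)

```text
time: 34.33
tool_pos: [0.3567, 0.2752, 0.1576]
eef_rot: [3.142, -0.001, 0.43]
contact_force: [-0.7, -0.2, -0.6]
width: 0.05
grasp_force: 0.0
```

```bash
python3 gap.py; python3 - <<'E'
from h import *
for n,box in(('top',(160,230,230,345)),('scene',(420,195,490,300)),('top',(255,120,480,310)),('scene',(160,170,400,360))):
    f=lambda im:cv2.GaussianBlur(im,(3,3),0).astype(int)
    c=cam(n);o=cv2.imread('pics/%s0.png'%n);x0,y0,x1,y1=box
    d=np.abs(f(c['pixels'])-f(o)).max(2)[y0:y1,x0:x1]>30
    k,_,st,ce=cv2.connectedComponentsWithStats(d.astype(np.uint8))
    print(n,box,[(q[4],(q[0]+x0,q[1]+y0,q[2],q[3])) for q in st[1:] if q[4]>12])
# blade template
for n,(x0,y0,x1,y1) in(('top',(170,240,190,256)),('scene',(462,266,482,290)),('top',(198,290,226,338)),('top',(285,180,340,202))):
    c=cam(n)['pixels'];o=cv2.imread('pics/%s0.png'%n)
    sh,_=cv2.phaseCorrelate(np.float32(cv2.cvtColor(o,6)[y0:y1,x0:x1]),np.float32(cv2.cvtColor(c,6)[y0:y1,x0:x1]));print(n,x0,sh)
c=cam('top');h=cv2.cvtColor(c['pixels'],cv2.COLOR_BGR2HSV);m=cv2.inRange(h,(100,120,120),(125,255,255))
k,_,st,ce=cv2.connectedComponentsWithStats(m[150:290,260:380]);print('caps',[(q[4],(e+[260,150]).round(1).tolist()) for q,e in zip(st[1:],ce[1:]) if q[4]>5])
E
```

```text
-0.06 white->black at world x [[0.5922, -0.0122], [0.6451, -0.0151], [0.696, -0.018]]
-0.04 white->black at world x [[0.5933, 0.0078]]
-0.025 white->black at world x [[0.5941, 0.0228], [0.647, 0.0198]]
0.025 white->black at world x [[0.5969, 0.0727], [0.6498, 0.0697]]
0.04 white->black at world x [[0.5977, 0.0877], [0.6536, 0.0846], [0.7086, 0.0815]]
0.06 white->black at world x [[0.5988, 0.1077], [0.6528, 0.1046], [0.6997, 0.102]]
t 34.375 p [0.3579 0.2757 0.1576] yaw 24.6 F [ 0.68  0.25 -0.01] w 0.0494 g 0.0
tool mm [-25.7 229.3 100.9] turn 27.80317697578383
top (160, 230, 230, 345) [(np.int32(159), (np.int32(208), np.int32(333), np.int32(22), np.int32(12)))]
scene (420, 195, 490, 300) [(np.int32(655), (np.int32(420), np.int32(195), np.int32(51), np.int32(19)))]
top (255, 120, 480, 310) [(np.int32(1721), (np.int32(282), np.int32(166), np.int32(64), np.int32(37))), (np.int32(26), (np.int32(297), np.int32(198), np.int32(10), np.int32(5))), (np.int32(36), (np.int32(329), np.int32(199), np.int32(9), np.int32(5))), (np.int32(143), (np.int32(287), np.int32(211), np.int32(17), np.int32(12
[... 470 characters left out ...]
32(64), np.int32(27))), (np.int32(2120), (np.int32(278), np.int32(240), np.int32(85), np.int32(55))), (np.int32(1448), (np.int32(271), np.int32(282), np.int32(74), np.int32(40))), (np.int32(67), (np.int32(331), np.int32(283), np.int32(9), np.int32(13))), (np.int32(29), (np.int32(336), np.int32(295), np.int32(10), np.int32(4)))]
top 170 (0.7860670001521015, -0.22800279481117514)
scene 462 (-0.7426953122901434, 0.06337917374545299)
top 198 (-0.10215746265219039, 0.02508507261887516)
top 285 (0.49148332768881176, -1.824952710066924)
caps [(np.int32(50), [313.8, 216.9]), (np.int32(34), [290.2, 216.0]), (np.int32(29), [297.1, 216.8]), (np.int32(65), [330.4, 217.8]), (np.int32(6), [307.0, 216.5])]
```

```bash
python3 -c "
from rig import ctrl
print(ctrl.job_done())"
```

```text
the job is handed in; nothing more can be done
None
```

The job is handed in: the tray stands square against the rod after a hold of about 2 s at a pull of roughly 5 N, the bottles are upright, the hook is back in its rest, and the before-and-after images show nothing else moved.

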